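# Pry the spring clip off the viewing turntable

## Task

Take the hooked pick from its cradle and use its hook, gently, to pry the spring clip sideways out of the spindle groove of the viewing turntable, so that its disc can be taken off for cleaning. Leave the clip lying flat on the disc clear of the spindle, keep your fingers off it, and lay the pick back across both posts of its cradle; do not disturb the specimens and models standing around.

Things in the scene. Friction and masses are not known exactly. Their poses are not given: they have to be found in the camera images.
- spindle (a point): Point on the turntable's upright spindle axis, mid-groove, 42.5 mm above the desk. From below: disc top at 36 mm; boss 17 mm across up to 41 mm; groove 12 mm across from 41 to 45.6 mm; spindle head 16 mm across from 45.6 to 53.6 mm. Its axes are the turntable's and do not tell where the clip points.
- turntable: Viewing turntable, fixed to the desk: dark round base and an aluminium disc 120 mm across and 8 mm thick (top 36 mm above the desk) with the spindle in its centre. Origin on the spindle axis at desk level.
- clip: Dark spring-steel clip 3 mm thick, level in the groove, resting on the boss. Origin: its underside, on the spindle axis while seated. Two sprung jaws (26 mm across) clasp the groove, open to its +x; its eye is at -x, roughly towards the robot. Pulled along its -x with some 6 to 12 N the jaws give way after about 5 mm and it jumps to some 14 mm; 20 mm out it drops 5 mm off the boss onto the disc.
- clip_eye (a point): Centre of the clip's eye, a rectangular hole 7.5 mm long (clip's x) and 14 mm wide (y), 13 mm from the clip's origin towards its -x, at mid thickness; axes as the clip's. An outer bar 3.2 mm wide closes it at -x: the hook pulls on that bar. A bar 3.2 mm wide lies between eye and groove. Under the eye are 5 mm of free height to the disc.
- pick_grip (a point): Centre of the pick's handle, a steel bar 90 mm long, 12 x 12 mm in section; x along the handle towards the hook, z up. A 3 mm thick hook tip points straight down, its round end 22 mm below the handle's axis. Its reach is set anew each time and not reported: the tip's centre line is 89 to 107 mm in front of this point along x.
- pick: The whole hooked pick, about 95 g; origin on the underside of its handle, 6 mm below pick_grip, same axes. Its thin round shank leaves the handle's front (+x) end and bends down into the hook. A tight clamp holds the shank: forces under 25 N do not shift it.
- cradle_seat (a point): Centre of the cradle, at the height where the handle's centre rests (30 mm above the desk). Fixed to the desk: 6 mm plate 100 x 40 mm, long along x, two posts at x = +35 and -35 mm (8 mm thick), flat seats 24 mm above the desk between cheeks 8 mm high, 20 mm apart. Fingers fit between the posts. The pick lies in it, hook forward (+x) and down.
- pyrite: Bystander: brassy pyrite cube, 34 mm edges, origin at the centre of its underside.
- vial: Bystander: squat amber glass specimen vial with black cap, 34 mm across and 45 mm tall, origin at the centre of its underside.
- petri: Bystander: smoked glass petri dish, 80 mm across and 15 mm tall, origin at the centre of its underside.
- frame: Bystander: silver aluminium body-centred unit-cell frame, an 84 mm cube of rods and balls, origin at the centre of its underside.
Mind the look-alikes: they are no part of the job. Of the things that look like the pick, the middle-sized one is meant.

How it is judged:
By the outcome, as a careful person would: the job done as asked, in the order asked, and still so for the second after the job is handed in, with the robot touching nothing.
It also fails if it takes over 56 s, if anything falls off the work surface, if the arm or the gripper's body presses on something with over 40 N, if the wrist force passes 120 N, or if a joint passes its speed limit or range.

## Robot

A 6-joint arm with a two-finger parallel gripper is mounted at the origin on the work surface. World frame = base frame: x ahead of the robot, y to its left, z up, the work surface at z = 0. Lengths are in m, angles in rad, forces in N, time in s.
With the tool pointing down it reaches from about 0.3 to 0.875 m from the base axis. Payload 6.4 kg.
Tool frame: the origin (TCP) lies midway between the tips of the shut fingers; the grasp point (between the pads) lies 19 mm behind it; z points along the fingers, y is the line along which they close (so a half turn about z gives the same grasp; the last joint's range is limited). The gripper opens to 85 mm and grips with 20 to 120 N. Pads are 22 mm wide; open, the fingers measure 114 mm over their backs; the gripper's body (76 mm by 85 mm) begins 54 mm behind the grasp point. The pads swing forward as they close: fully open they stand 13 mm farther back than shut.
Start: joints at [0.917, 0.181, 1.607, -0, 1.354, -0.206], TCP at [0.249, 0.518, 0.231] pointing down, gripper open.
Joint ranges: [-2.99, 2.99], [-0.89, 2.07], [0.3, 2.58], [-1.14, 4.28], [0, 2.63], [-3.12, 3.12]. Speed limits (rad/s): [2.57, 2.57, 3.01, 3.14, 3.14, 3.14].

## Interface

Orientations are given as a unit quaternion [w, x, y, z].
In Python, from bench import status, camera, ctrl gives the robot as it stands. The module is installed in compiled form; this text tells all that it offers.
- The arm moves only by the shell command python3 -m handwheel 'ROWS'. ROWS is JSON, a list that holds one entry, the list of rows, each a list of 7 numbers: the opening, from -1 (shut) to 1 (fully open), then the shift along the tool's x, y, z in cm, then the turn, a rotation vector about the tool's x, y, z in degrees. A call has 1 to 10 rows; each row is the pose to reach, as a shift and turn from the pose commanded when the call began, along the tool's axes at that moment; what a row does not reach only later rows make up. A row lasts 1/8 s, in which the tool goes at most 62.5 mm and 10.7 degrees, less where a joint would pass 70% of its speed; a pose out of reach is approached as far as the arm can. A call with a gripper value outside its range is refused whole. The fingers move at their own pace and stop on an object; the grip force is fixed at half the most. Time passes only in rows, so rows that repeat a pose let the fingers close. It gives the time, the measured TCP pose, the force, the opening and the grip force at its end, in the units of the state.
- status.get_obs(): the state, without advancing time (a new reading comes with each control period).
- camera(name): name is "side" or "top"; returns a dict with "frame" (420x560x3 uint8, blue, green, red), "depth" (420x560 float32, m along the optical axis (not along the pixel's ray), 0 where there is no reading), "fx", "fy", "cx", "cy" (pixels), "extrinsics" (4x4, takes a point from camera to world coordinates). Camera axes: x right, y down, z forward; pixel columns grow to the right and rows downward; lengths in m; the calibration is good to about 2 mm. A picture is of the moment at which its call begins.
- ctrl.hand_in(): hands the job in; it is judged then, once.
The state is a dict: "time_s": time; "q": joint angles; "dq": joint speeds; "joint_efforts": joint torques, N m; "eef_pos": TCP position; "eef_rot": TCP orientation; "wrist_force": force on the tool from outside, world axes, zero at the start; "torque": the same for the moment, N m; "opening": opening from 0.0 (shut) to 1.0 (fully open); "grasp_force": force on a finger pad.
Only numpy, scipy, OpenCV 4.12 (cv2) and the standard library are available. Lean on these libraries where they do the work, as an engineer would, in place of code of your own. Each camera call takes 0.05 s, during which the arm holds its last target. There are 200 camera calls.

## Working session

There is one attempt and no reset: what is moved stays moved. The work goes in short steps, Python scripts to look and compute and a shell command to move; the robot and the scene stay as the last step left them, time stands still between calls to the robot, and variables do not carry over. Pictures are saved under pics/ and viewed, at most 10 in all, crops included, and the job is handed in when it is done.

```bash
mkdir -p pics
cat > h.py <<'E'
import numpy as np,cv2
from bench import status,camera,ctrl
from scipy.spatial.transform import Rotation as R
def rot(q): return R.from_quat([q[1],q[2],q[3],q[0]])
def save(c,n,box=None,s=1):
    f=c["frame"]
    if box: f=f[box[1]:box[3],box[0]:box[2]]
    cv2.imwrite("pics/"+n,cv2.resize(f,None,fx=s,fy=s,interpolation=cv2.INTER_CUBIC))
def ray(c,u,v,z):
    E=np.array(c["extrinsics"]);d=E[:3,:3]@np.array([(u-c["cx"])/c["fx"],(v-c["cy"])/c["fy"],1]);o=E[:3,3]
    return o+d*(z-o[2])/d[2]
def proj(c,p):
    E=np.array(c["extrinsics"]);q=E[:3,:3].T@(np.array(p)-E[:3,3]);return c["fx"]*q[0]/q[2]+c["cx"],c["fy"]*q[1]/q[2]+c["cy"]
def cloud(c):
    E=np.array(c["extrinsics"]);v,u=np.mgrid[0:420,0:560];z=c["depth"]
    p=np.stack([(u-c["cx"])/c["fx"]*z,(v-c["cy"])/c["fy"]*z,z],-1);return p@E[:3,:3].T+E[:3,3]
E
python3 - <<'E'
from h import *
for n in("top","side"):
    c=camera(n);save(c,n+"0.png",s=1.42);E=np.array(c["extrinsics"]);print(n,E.round(3),c["fx"],c["cx"],c["cy"])
    np.save(n+".npy",c,allow_pickle=True)
o=status.get_obs();print(o["eef_rot"],o["eef_pos"],o["time_s"])
E
```

```text
top [[ 1.100e-02 -9.940e-01  1.070e-01  3.870e-01]
 [-1.000e+00 -1.100e-02  0.000e+00 -4.500e-02]
 [ 1.000e-03 -1.070e-01 -9.940e-01  1.185e+00]
 [ 0.000e+00  0.000e+00  0.000e+00  1.000e+00]] 478.0085883617112 284.24894097574867 218.43589246015154
side [[-0.931 -0.293  0.218  0.23 ]
 [-0.365  0.723 -0.587  0.693]
 [ 0.014 -0.626 -0.78   1.009]
 [ 0.     0.     0.     1.   ]] 519.3585813926702 279.80414403130266 211.820370893565
[-3.31314951e-04  2.22042938e-01  9.75036561e-01 -7.26937092e-04] [0.24864663 0.51791403 0.23045941] 0.1
```

View pics/top0.png

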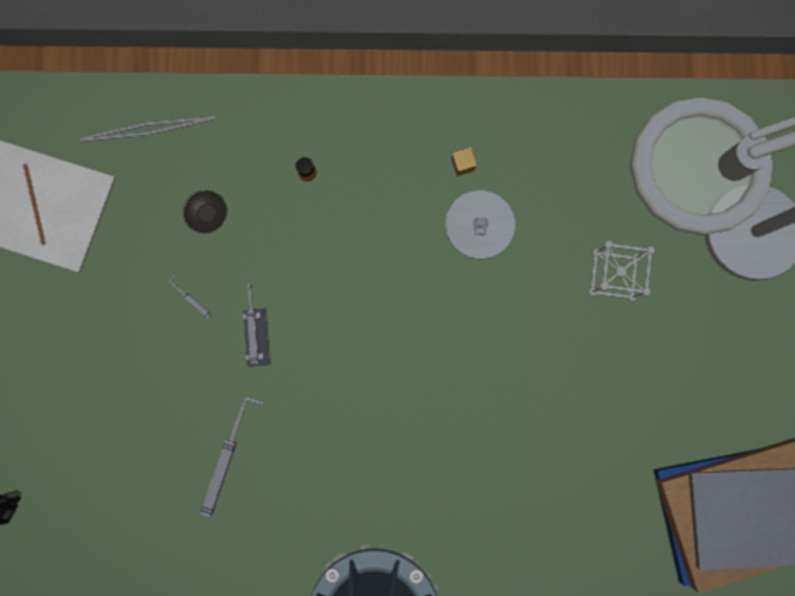

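View pics/side0.png

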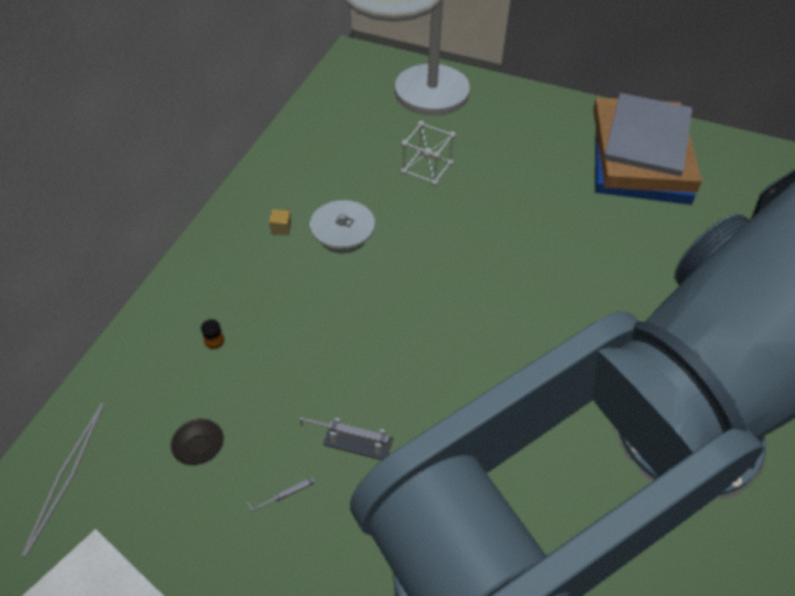

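The top view shows three pick-like things (picture pixels): a small one at (190,298), one in the cradle at (255,335) and a big one at (220,470). The middle-sized one is the one in the cradle, which fits the description. The turntable with the clip is at (480,225), and there is a disc look-alike under the lamp at (755,230). I'll confirm with an enlarged crop.

Run:
```python
from h import *
T=np.load("top.npy",allow_pickle=True).item();S=np.load("side.npy",allow_pickle=True).item()
def cr(c,x,y,w,h): return cv2.resize(c["frame"][y:y+h,x:x+w],(400,300),interpolation=cv2.INTER_CUBIC)
a=np.vstack([np.hstack([cr(T,140,195,88,66),cr(T,318,144,40,30)]),np.hstack([cr(S,200,280,88,66),cr(S,215,138,52,39)])])
cv2.imwrite("pics/crop1.png",a)
P=cloud(T)
for n,(x,y,w,h) in dict(disc=(310,130,58,58),cr=(165,195,30,68)).items():
    z=P[y:y+h,x:x+w,2];print(n,np.percentile(z,[1,25,50,75,99]).round(3))
```

```text
disc [-0.004  0.001  0.034  0.037  0.054]
cr [-0.004  0.     0.003  0.007  0.041]
```

View pics/crop1.png

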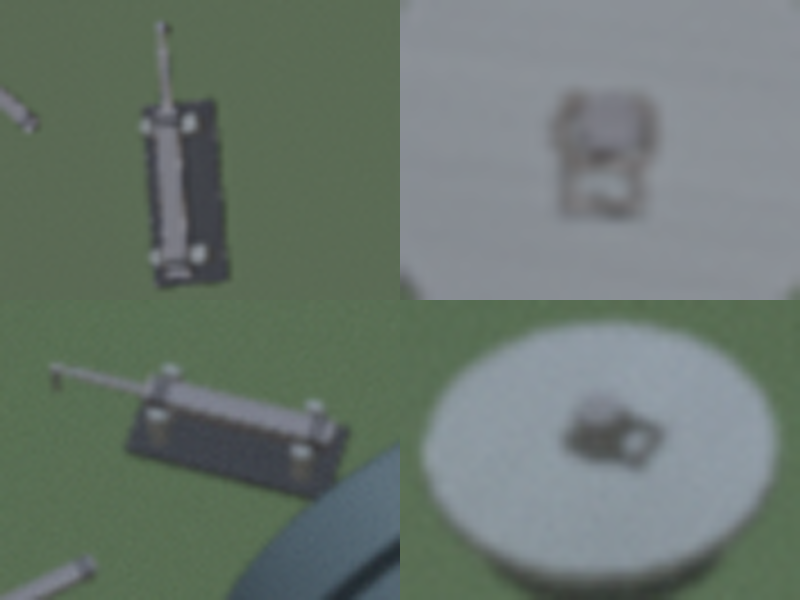

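Confirmed. Top-left and bottom-left, the pick lies in the dark-plate cradle with hook forward at crop (163,25). Top-right, the clip's eye is at about crop (601,185), below the spindle head at (615,125). Now I'll measure by masks.

Run:
```python
from h import *
T=np.load("top.npy",allow_pickle=True).item();S=np.load("side.npy",allow_pickle=True).item()
# disc: low saturation/not green
for n,c,b in(("T",T,(305,125,370,190)),("S",S,(210,135,272,180))):
    f=c["frame"].astype(int);g=f[...,1]-(f[...,0]*.5+f[...,2]*.5)
    x0,y0,x1,y1=b
    m=np.zeros(g.shape,np.uint8);br=f.sum(2)
    m[y0:y1,x0:x1]=((g<6)&(br>280))[y0:y1,x0:x1]
    k=max(cv2.findContours(m,0,1)[0],key=cv2.contourArea)
    k=cv2.convexHull(k)
    pts=np.array([ray(c,p[0][0],p[0][1],.036)[:2] for p in k],np.float32)
    ctr,r=cv2.minEnclosingCircle(pts)
    A=np.c_[2*pts,np.ones(len(pts))];s=np.linalg.lstsq(A,(pts**2).sum(1),rcond=None)[0]
    print(n,"disc",s[:2].round(4),np.sqrt(s[2]+s[0]**2+s[1]**2).round(4),len(k),br[y0+20,x0+20])
# eye/clip from crop pixel
for nm,u,v,z in(("clipL/R mid",338.5,0,0),):pass
tu=lambda x,y,ox,oy,s:(ox+(x+.5)/s-.5,oy+(y+.5)/s-.5)
print("T eye",ray(T,*tu(201,186,318,144,10),.0425).round(4),"head",ray(T,*tu(215,122,318,144,10),.0536).round(4))
s=400/52
print("S eye",ray(S,*tu(238,143,215,138,s),.0425).round(4),"head",ray(S,*tu(200,110,215,138,s),.0536).round(4))
s=400/88
for n,x,y,z in(("front",168,113,.036),("rear",177,275,.036),("bend",163,25,.031)):print("T",n,ray(T,*tu(x,y,140,195,s),z).round(4))
for n,x,y,z in(("bend",57,368,.031),("tip",57,387,.009),("front",158,383,.036),("rear",328,432,.036)):print("S",n,ray(S,*tu(x,y-300,200,280,s),z).round(4))
# cradle plate dark
f=T["frame"].astype(int);br=f.sum(2);g=f[...,1]-(f[...,0]+f[...,2])/2
m=np.zeros(g.shape,np.uint8);m[210:262,165:195]=(g<8)[210:262,165:195]
k=max(cv2.findContours(m,0,1)[0],key=cv2.contourArea)
pts=np.array([ray(T,p[0][0],p[0][1],.006)[:2] for p in k],np.float32);print("plate",cv2.minAreaRect(pts))
# handle pixels: depth-based and brightness
m2=(br>330)&(g<8);ys,xs=np.nonzero(m2[222:252,168:188]);
for y in range(220,258,4):
    print(y,br[y,168:188])
```

```text
T disc [ 0.663  -0.1736] 0.0597 27 428
S disc [ 0.6631 -0.1721] 0.0593 23 454
T eye [ 0.6502 -0.1727  0.0425] head [ 0.6634 -0.1748  0.0536]
S eye [ 0.6502 -0.1739  0.0425] head [ 0.6636 -0.1734  0.0536]
T front [0.5061 0.2161 0.036 ]
T rear [0.4202 0.2083 0.036 ]
T bend [0.554  0.2216 0.031 ]
S bend [0.5541 0.2224 0.031 ]
S tip [0.5568 0.2212 0.009 ]
S front [0.5053 0.2145 0.036 ]
S rear [0.4223 0.2087 0.036 ]
plate ((0.475131630897522, 0.21379154920578003), (0.11764366924762726, 0.03975473344326019), 6.013949871063232)
220 [283 278 273 258 248 243 286 322 325 315 277 213 282 352 337 236 194 194
 192 218]
224 [284 281 283 298 306 290 338 372 383 379 341 256 252 255 228 209 200 201
 216 236]
228 [283 284 283 266 230 218 288 365 377 373 361 305 213 202 210 206 201 202
 200 198]
232 [281 284 283 275 244 218 273 357 378 377 379 339 218 190 205 211 206 203
 201 198]
236 [283 283 281 271 236 205 241 319 370 380 376 332 221 186 203 202 205 205
 202 198]
240 [282 280 286 278 260 213 211 283 365 377 374 354 288 205 196 204 201 203
 203 204]
244 [283 281 284 281 270 231 207 275 362 378 377 386 366 240 190 207 203 205
 203 201]
248 [284 284 284 281 268 227 207 256 340 372 377 374 328 218 220 254 260 222
 201 194]
252 [280 281 280 281 299 356 382 320 300 287 280 275 250 241 311 351 313 227
 193 197]
256 [281 284 282 286 283 266 226 207 222 242 228 229 240 232 207 204 205 200
 200 201]
```

```bash
python3 -m handwheel '[[[1,-32.6,-18.3,10,0,0,-31],[1,-32.6,-18.3,10,0,0,-31],[1,-32.6,-18.3,10,0,0,-31],[1,-32.6,-18.3,10,0,0,-31],[1,-32.6,-18.3,10,0,0,-31],[1,-32.6,-18.3,10,0,0,-31],[1,-32.6,-18.3,10,0,0,-31],[1,-32.6,-18.3,10,0,0,-31],[1,-32.6,-18.3,10,0,0,-31],[1,-32.6,-18.3,10,0,0,-31]]]'
cat >> h.py <<'E'
def shift(t,yawx=None):
    """tool shift (cm) and z-turn (deg) to world target t with tool-x at yaw yawx"""
    o=status.get_obs();r=rot(o["eef_rot"]);x=r.apply([1,0,0]);y=np.degrees(np.arctan2(x[1],x[0]))
    d=r.inv().apply(np.array(t)-o["eef_pos"])*100
    print("at",np.round(o["eef_pos"],4),"yawx",round(y,1),"tilt",r.apply([0,0,1]).round(3),"shift",d.round(2),"turn",None if yawx is None else round(-((yawx-y+180)%360-180),1),"F",np.round(o["wrist_force"],1),"op",round(o["opening"],3),"t",o["time_s"])
E
python3 -c "
from h import *
shift([.4635,.212,.013],185.5)"
```

```text
time_s: 1.35
eef_pos: [0.463, 0.2133, 0.1315]
eef_rot: [0.0, -0.047, 0.999, 0.0]
wrist_force: [-0.1, 0.7, -0.2]
opening: 0.999
grasp_force: 0.0
at [0.463  0.2133 0.1315] yawx -174.6 tilt [ 0.  0. -1.] shift [-0.03 -0.13 11.85] turn -0.1 F [-0.1  0.7 -0.2] op 0.999 t 1.35
```

```bash
python3 -m handwheel '[[[1,0,-0.1,5,0,0,0],[1,0,-0.1,9,0,0,0],[1,0,-0.1,11.3,0,0,0],[1,0,-0.1,11.8,0,0,0],[1,0,-0.1,11.8,0,0,0]]]'
python3 - <<'E'
from h import *
shift([.4635,.212,.013],185.5)
E
python3 -m handwheel '[[[-1,0,0,0,0,0,0],[-1,0,0,0,0,0,0],[-1,0,0,0,0,0,0],[-1,0,0,0,0,0,0],[-1,0,0,0,0,0,0],[-1,0,0,0,0,0,0],[-1,0,0,0,0,0,0],[-1,0,0,0,0,0,0]]]'
```

```text
time_s: 1.98
eef_pos: [0.4639, 0.2119, 0.0139]
eef_rot: [0.0, -0.047, 0.999, 0.0]
wrist_force: [-1.1, -0.0, -0.6]
opening: 1.003
grasp_force: 0.0
at [0.4639 0.2119 0.0139] yawx -174.6 tilt [ 0.001  0.    -1.   ] shift [0.03 0.02 0.09] turn -0.1 F [-1.1 -0.  -0.6] op 1.003 t 1.975
time_s: 2.98
eef_pos: [0.4639, 0.2113, 0.0137]
eef_rot: [0.0, -0.047, 0.999, 0.0]
wrist_force: [-1.6, -0.1, 5.7]
opening: 0.128
grasp_force: 58.8
```

```bash
python3 -m handwheel '[[[-1,0,0,-0.5,0,0,0],[-1,0,0,-2,0,0,0],[-1,0,0,-5,0,0,0],[-1,0,0,-9,0,0,0],[-1,0,0,-9,0,0,0],[-1,0,0,-9,0,0,0]]]'
python3 - <<'E'
from h import *
T=camera("top");S=camera("side");np.save("T2.npy",T,allow_pickle=True);np.save("S2.npy",S,allow_pickle=True)
o=status.get_obs();p=np.array(o["eef_pos"]);r=rot(o["eef_rot"]);h=-r.apply([1,0,0])
a=[]
for n,c in(("T",T),("S",S)):
    for q in(p+h*.09+[0,0,.015],p+h*.09):
        pass
    u,v=map(int,proj(c,p+h*.085+[0,0,.01]));x,y=max(u-40,0),max(v-40,0)
    print(n,x,y,proj(c,p+[0,0,.019]))
    a.append(cv2.resize(c["frame"][y:y+80,x:x+80],(400,400),interpolation=cv2.INTER_CUBIC))
cv2.imwrite("pics/hand.png",np.hstack(a));shift([.5,.2,.1])
E
```

```text
time_s: 3.72
eef_pos: [0.4633, 0.2111, 0.1033]
eef_rot: [-0.0, -0.047, 0.999, -0.0]
wrist_force: [-0.3, -0.2, -1.0]
opening: 0.128
grasp_force: 58.5
T 128 157 (np.float64(169.67278689378065), np.float64(234.87702534195188))
S 172 234 (np.float64(252.52852841960075), np.float64(282.1292997672852))
at [0.4626 0.211  0.1021] yawx -174.7 tilt [-0.002 -0.    -1.   ] shift [-3.63 -1.44  0.21] turn None F [ 0.3 -0.4 -1.4] op 0.125 t 3.825
```

View pics/hand.png

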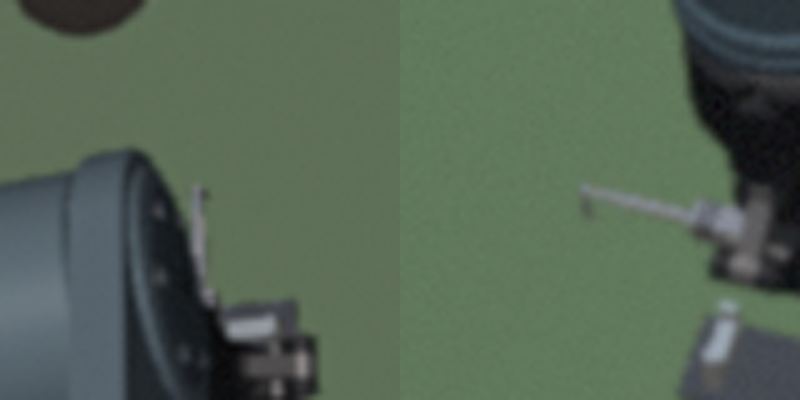

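The pick is held level, with the bend at T crop (200,187) and S crop (184,190) and the tip end at S crop (188,214). I'll triangulate the tip.

Run:
```python
from h import *
T=np.load("T2.npy",allow_pickle=True).item();S=np.load("S2.npy",allow_pickle=True).item()
o=status.get_obs();p=np.array(o["eef_pos"]);r=rot(o["eef_rot"])
def line(c,u,v):
    a=ray(c,u,v,0.);b=ray(c,u,v,.2);d=(b-a)/np.linalg.norm(b-a);return a,d
f=lambda x,y,ox,oy:(ox+(x+.5)/5-.5,oy+(y+.5)/5-.5)
a,d=line(T,*f(200,187,128,157));b,e=line(S,*f(585,190,172-80,234))
s=np.linalg.lstsq(np.c_[d,-e],b-a,rcond=None)[0];P,Q=a+d*s[0],b+e*s[1]
print("tri",P.round(4),Q.round(4))
for n,q in(("bendT",ray(T,*f(200,187,128,157),p[2]+.0175)),("bendS",ray(S,*f(585,190,92,234),p[2]+.0175)),("tipS",ray(S,*f(588,213,92,234),p[2]-.0045))):
    print(n,q.round(4),"tool",(r.inv().apply(q-p)*1000).round(1))
```

```text
tri [0.5552 0.2198 0.1182] [0.5549 0.2197 0.1181]
bendT [0.5549 0.2194 0.1196] tool [-92.7  -0.2 -17.7]
bendS [0.5543 0.2205 0.1196] tool [-92.2   1.  -17.7]
tipS [0.5563 0.2183 0.0976] tool [-94.   -1.4   4.3]
```

```bash
python3 -c "
from h import *
shift([.5577,-.1733,.110],180)"
```

```text
at [0.4626 0.211  0.1021] yawx -174.7 tilt [-0.002 -0.    -1.   ] shift [ -5.89 -39.15  -0.79] turn 5.3 F [ 0.3 -0.4 -1.4] op 0.125 t 3.825
```

```bash
python3 -m handwheel '[[[-1,-0.3,-2,-0.8,0,0,0.5],[-1,-1,-6,-0.8,0,0,1],[-1,-1.7,-11,-0.8,0,0,2],[-1,-2.4,-16,-0.8,0,0,2.5],[-1,-3.2,-21,-0.8,0,0,3],[-1,-3.9,-26,-0.8,0,0,3.7],[-1,-4.6,-31,-0.8,0,0,4.5],[-1,-5.3,-35,-0.8,0,0,5],[-1,-5.7,-38,-0.8,0,0,5.3],[-1,-5.9,-39.1,-0.8,0,0,5.3]]]'; python3 -m handwheel '[[[-1,0,0,0,0,0,0],[-1,0,0,0,0,0,0],[-1,0,0,0,0,0,0]]]'; python3 -c "
from h import *
shift([.5577,-.1733,.055],180)"
```

```text
time_s: 5.08
eef_pos: [0.5582, -0.1738, 0.1098]
eef_rot: [-0.001, 0.001, 1.0, 0.001]
wrist_force: [0.1, 0.1, -1.6]
opening: 0.129
grasp_force: 58.6
time_s: 5.45
eef_pos: [0.5587, -0.1713, 0.1112]
eef_rot: [-0.0, -0.001, 1.0, 0.0]
wrist_force: [0.2, 0.3, -2.0]
opening: 0.123
grasp_force: 58.6
at [ 0.5587 -0.1713  0.1112] yawx -179.9 tilt [-0.  0. -1.] shift [ 0.09 -0.2   5.62] turn 0.1 F [ 0.2  0.3 -2. ] op 0.123 t 5.45
```

```bash
python3 -m handwheel '[[[-1,0.1,-0.2,2,0,0,0],[-1,0.1,-0.2,4,0,0,0],[-1,0.1,-0.2,5.3,0,0,0],[-1,0.1,-0.2,5.3,0,0,0],[-1,0.1,-0.2,5.3,0,0,0]]]'
python3 - <<'E'
from h import *
T=camera("top");S=camera("side");np.save("T3.npy",T,allow_pickle=True);np.save("S3.npy",S,allow_pickle=True)
a=[]
for c,(x,y) in((T,(318,140)),(S,(215,135))):
    a.append(cv2.resize(c["frame"][y:y+40,x:x+40],(400,400),interpolation=cv2.INTER_CUBIC))
cv2.imwrite("pics/near.png",np.hstack(a));shift([.5577,-.1733,.055],180)
o=status.get_obs();p=np.array(o["eef_pos"]);r=rot(o["eef_rot"])
for n,c,ox,oy in(("T",T,318,140),("S",S,215,135)):
    for q in((-.0925,0,-.0175),(-.0925,0,.0055)):print(n,((np.array(proj(c,p+r.apply(q)))-[ox,oy])*10).round(0))
E
```

```text
time_s: 6.08
eef_pos: [0.5582, -0.1747, 0.0587]
eef_rot: [0.0, -0.0, 1.0, -0.0]
wrist_force: [-0.6, 1.0, -1.7]
opening: 0.125
grasp_force: 58.6
at [ 0.5584 -0.1749  0.0591] yawx -180.0 tilt [ 0.001 -0.001 -1.   ] shift [0.07 0.16 0.41] turn 0.0 F [-0.3  0.9 -0.8] op 0.126 t 6.175
T [222. 186.]
T [210. 208.]
S [299. 114.]
S [302. 178.]
```

View pics/near.png

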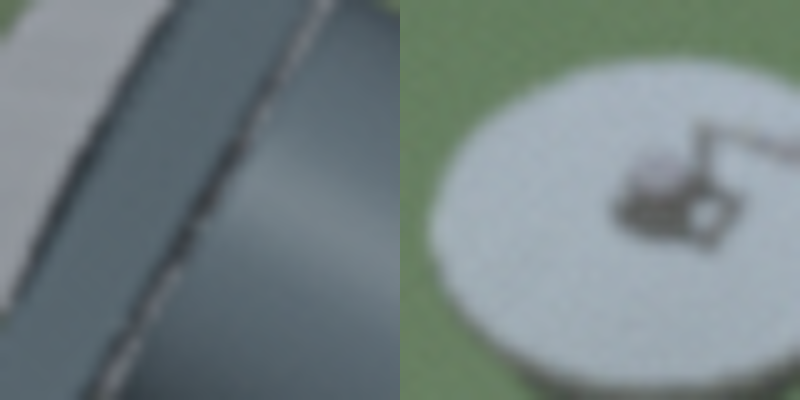

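The side view shows the bend at crop (705,125), the hook pointing down to about (708,180), and the eye centre at (708,213). The hook is nearly over the eye and should move about 1.5 mm in +y. The arm blocks the top view.

```bash
python3 -m handwheel '[[[-1,0,0.15,0.2,0,0,0],[-1,0,0.15,0.4,0,0,0],[-1,0,0.15,0.6,0,0,0],[-1,0,0.15,0.8,0,0,0],[-1,0,0.15,0.9,0,0,0],[-1,0,0.15,0.9,0,0,0]]]'
python3 - <<'E'
from h import *
shift([.5577,-.1733,.0445],180)
E
```

```text
time_s: 6.92
eef_pos: [0.5577, -0.1731, 0.0491]
eef_rot: [-0.0, -0.0, 1.0, 0.0]
wrist_force: [-1.0, 0.7, -0.1]
opening: 0.129
grasp_force: 58.6
at [ 0.5577 -0.1731  0.0491] yawx -180.0 tilt [-0.  0. -1.] shift [ 0.   -0.02  0.46] turn 0.0 F [-1.   0.7 -0.1] op 0.129 t 6.925
```

```bash
python3 -m handwheel '[[[-1,0,0,0.15,0,0,0],[-1,0,0,0.3,0,0,0],[-1,0,0,0.45,0,0,0],[-1,0,0,0.5,0,0,0],[-1,0,0,0.5,0,0,0]]]'
python3 - <<'E'
from h import *
S=camera("side");np.save("S4.npy",S,allow_pickle=True)
cv2.imwrite("pics/ins.png",cv2.resize(S["frame"][145:171,230:265],(525,390),interpolation=cv2.INTER_CUBIC))
shift([.5577,-.1733,.0445],180)
E
```

```text
time_s: 7.55
eef_pos: [0.5578, -0.173, 0.0442]
eef_rot: [-0.0, -0.0, 1.0, 0.0]
wrist_force: [-0.2, -0.1, 0.1]
opening: 0.126
grasp_force: 58.6
at [ 0.5578 -0.1731  0.0443] yawx -180.0 tilt [ 0. -0. -1.] shift [ 0.01 -0.02 -0.02] turn 0.0 F [ 0.1  0.4 -1.1] op 0.127 t 7.6
```

View pics/ins.png

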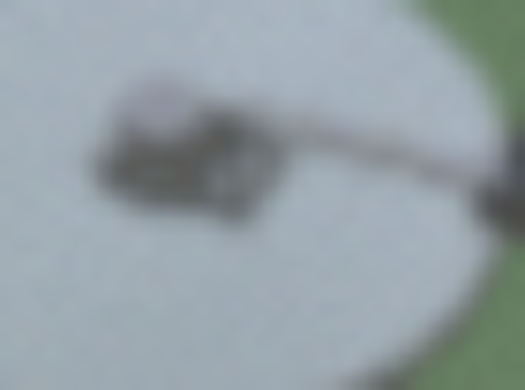

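The hook sits in the eye at about (238,165), with no vertical force. I'll pull slowly along world -x (tool +x).

```bash
python3 -m handwheel '[[[-1,0.1,0,0,0,0,0],[-1,0.2,0,0,0,0,0],[-1,0.3,0,0,0,0,0],[-1,0.4,0,0,0,0,0],[-1,0.45,0,0,0,0,0],[-1,0.45,0,0,0,0,0]]]'
```

```text
time_s: 8.35
eef_pos: [0.5552, -0.1738, 0.0453]
eef_rot: [0.002, -0.0, 1.0, -0.001]
wrist_force: [7.1, -0.6, -1.9]
opening: 0.124
grasp_force: 58.5
```

```bash
python3 -m handwheel '[[[-1,0.08,0,0.05,0,0,0],[-1,0.16,0,0.05,0,0,0],[-1,0.24,0,0.05,0,0,0],[-1,0.32,0,0.05,0,0,0],[-1,0.4,0,0.05,0,0,0],[-1,0.48,0,0.05,0,0,0],[-1,0.56,0,0.05,0,0,0],[-1,0.56,0,0.05,0,0,0]]]'
python3 - <<'E'
from h import *
shift([.5577,-.1733,.0445],180)
S=camera("side");f=S["frame"][145:171,230:265];cv2.imwrite("pics/pull.png",cv2.resize(f,(525,390),interpolation=cv2.INTER_CUBIC))
E
```

```text
time_s: 9.35
eef_pos: [0.5497, -0.1738, 0.0449]
eef_rot: [0.002, -0.0, 1.0, -0.001]
wrist_force: [6.0, -0.5, -1.8]
opening: 0.127
grasp_force: 58.6
at [ 0.5497 -0.1738  0.0449] yawx -180.0 tilt [ 0.004 -0.002 -1.   ] shift [-0.8   0.05  0.04] turn 0.0 F [ 6.  -0.5 -1.8] op 0.127 t 9.35
```

View pics/pull.png

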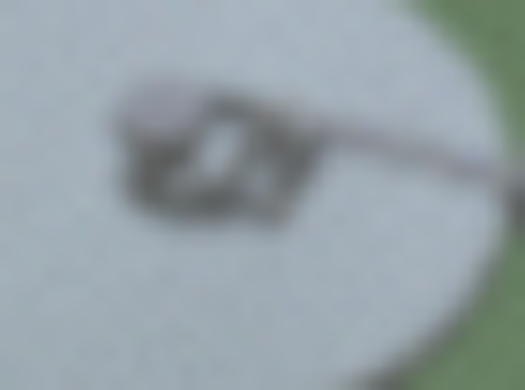

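The clip has moved about 6 mm towards the robot and its jaws are opening. The hook is still in the eye at about (270,165). I'll keep pulling.

```bash
python3 -m handwheel '[[[-1,0.1,0,0.03,0,0,0],[-1,0.2,0,0.03,0,0,0],[-1,0.3,0,0.03,0,0,0],[-1,0.4,0,0.03,0,0,0],[-1,0.5,0,0.03,0,0,0],[-1,0.6,0,0.03,0,0,0],[-1,0.7,0,0.03,0,0,0],[-1,0.8,0,0.03,0,0,0],[-1,0.8,0,0.03,0,0,0]]]'
```

```text
time_s: 10.52
eef_pos: [0.5396, -0.1731, 0.0435]
eef_rot: [-0.0, -0.0, 1.0, 0.0]
wrist_force: [-0.2, -0.5, -0.6]
opening: 0.127
grasp_force: 58.6
```

```bash
python3 -m handwheel '[[[-1,0.15,0,0,0,0,0],[-1,0.3,0,0,0,0,0],[-1,0.45,0,0,0,0,0],[-1,0.6,0,0,0,0,0],[-1,0.75,0,0,0,0,0],[-1,0.9,0,0,0,0,0],[-1,1.05,0,0,0,0,0],[-1,1.2,0,0,0,0,0],[-1,1.3,0,0,0,0,0],[-1,1.3,0,0,0,0,0]]]'
python3 - <<'E'
from h import *
S=camera("side");f=S["frame"][140:180,220:273];cv2.imwrite("pics/out.png",cv2.resize(f,(530,400),interpolation=cv2.INTER_CUBIC))
E
```

```text
time_s: 11.78
eef_pos: [0.5266, -0.1731, 0.0435]
eef_rot: [-0.0, -0.0, 1.0, 0.0]
wrist_force: [-0.4, 1.1, -1.0]
opening: 0.126
grasp_force: 58.6
```

View pics/out.png

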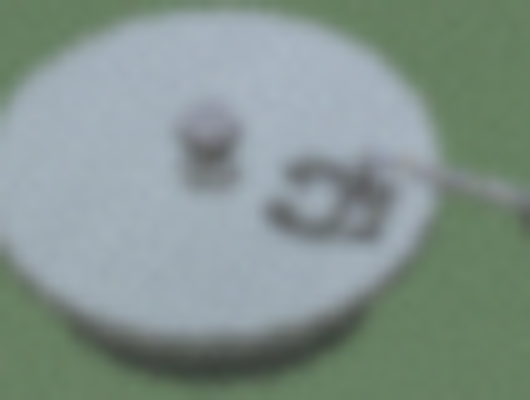

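The clip lies flat on the disc at crop (330,205), clear of the spindle at (208,150). I'll unload the hook by moving it forward 2 mm, then lift.

```bash
python3 -m handwheel '[[[-1,-0.1,0,0,0,0,0],[-1,-0.2,0,0,0,0,0],[-1,-0.2,0,-0.2,0,0,0],[-1,-0.2,0,-0.4,0,0,0],[-1,-0.2,0,-1,0,0,0],[-1,-0.2,0,-3,0,0,0],[-1,-0.2,0,-6.5,0,0,0],[-1,-0.2,0,-6.5,0,0,0],[-1,-0.2,0,-6.5,0,0,0]]]'
python3 - <<'E'
from h import *
shift([.4637,.2113,.103],185.4)
E
```

```text
time_s: 12.95
eef_pos: [0.5284, -0.1729, 0.1082]
eef_rot: [-0.0, -0.0, 1.0, 0.0]
wrist_force: [0.2, 0.6, -0.6]
opening: 0.126
grasp_force: 58.6
at [ 0.5284 -0.1729  0.1082] yawx -180.0 tilt [-0.  0. -1.] shift [ 6.44 38.43  0.53] turn -5.4 F [ 0.2  0.6 -0.6] op 0.126 t 12.95
```

```bash
python3 -m handwheel '[[[-1,0.4,2,0,0,0,-0.5],[-1,1,6,0,0,0,-1],[-1,1.8,11,0,0,0,-2],[-1,2.7,16,0,0,0,-2.5],[-1,3.5,21,0,0,0,-3],[-1,4.4,26,0,0,0,-3.7],[-1,5.2,31,0,0,0,-4.5],[-1,5.9,35,0.2,0,0,-5],[-1,6.3,37.5,0.5,0,0,-5.4],[-1,6.4,38.4,0.5,0,0,-5.4]]]'; python3 -m handwheel '[[[-1,0,0,0,0,0,0],[-1,0,0,0,0,0,0],[-1,0,0,0,0,0,0]]]'
python3 - <<'E'
from h import *
shift([.4637,.2113,.0137],185.4)
E
```

```text
time_s: 14.2
eef_pos: [0.4622, 0.2125, 0.1022]
eef_rot: [-0.001, -0.049, 0.999, -0.0]
wrist_force: [0.1, -0.1, -1.7]
opening: 0.125
grasp_force: 58.6
time_s: 14.58
eef_pos: [0.4647, 0.21, 0.1035]
eef_rot: [-0.0, -0.047, 0.999, -0.0]
wrist_force: [-0.4, 0.6, -1.7]
opening: 0.128
grasp_force: 58.6
at [0.4647 0.21   0.1035] yawx -174.6 tilt [-0. -0. -1.] shift [0.09 0.14 8.98] turn -0.0 F [-0.4  0.6 -1.7] op 0.128 t 14.575
```

```bash
python3 -m handwheel '[[[-1,0.05,0.1,3,0,0,0],[-1,0.05,0.1,6,0,0,0],[-1,0.05,0.1,7.5,0,0,0],[-1,0.05,0.1,8.2,0,0,0],[-1,0.05,0.1,8.6,0,0,0],[-1,0.05,0.1,8.8,0,0,0],[-1,0.05,0.1,8.95,0,0,0],[-1,0.05,0.1,8.95,0,0,0]]]'
python3 - <<'E'
from h import *
shift([.4637,.2113,.0137],185.4)
E
```

```text
time_s: 15.58
eef_pos: [0.4641, 0.2119, 0.0143]
eef_rot: [0.0, -0.048, 0.999, 0.0]
wrist_force: [0.8, 0.3, -1.8]
opening: 0.123
grasp_force: 58.7
at [0.4641 0.2119 0.0143] yawx -174.5 tilt [ 0.001  0.    -1.   ] shift [ 0.04 -0.05  0.06] turn 0.1 F [ 0.8  0.3 -1.8] op 0.123 t 15.575
```

```bash
python3 -m handwheel '[[[-1,0,0,0.05,0,0,0],[-1,0,0,0.05,0,0,0],[-0.4,0,0,0.05,0,0,0],[-0.4,0,0,0.05,0,0,0],[0.2,0,0,0.05,0,0,0],[0.2,0,0,0.05,0,0,0],[0.2,0,0,0.05,0,0,0]]]';  python3 -m handwheel '[[[0.2,0,0,-1,0,0,0],[0.2,0,0,-3,0,0,0],[0.2,0,0,-7,0,0,0],[0.2,0,0,-12,0,0,0],[0.2,8,10,-14,0,0,0],[0.2,12,20,-14,0,0,0],[0.2,12,25,-14,0,0,0],[0.2,12,25,-14,0,0,0],[0.2,12,25,-14,0,0,0],[0.2,12,25,-14,0,0,0]]]'
python3 - <<'E'
from h import *
T=camera("top");S=camera("side")
def cr(c,x,y,w,h): return cv2.resize(c["frame"][y:y+h,x:x+w],(400,300),interpolation=cv2.INTER_CUBIC)
a=np.vstack([np.hstack([cr(T,140,195,88,66),cr(T,308,135,60,45)]),np.hstack([cr(S,200,280,88,66),cr(S,215,138,52,39)])])
cv2.imwrite("pics/end.png",a);shift([0,0,0])
E
```

```text
time_s: 16.45
eef_pos: [0.4638, 0.2118, 0.0135]
eef_rot: [-0.0, -0.047, 0.999, -0.0]
wrist_force: [0.1, 0.1, -0.5]
opening: 0.6
grasp_force: 0.0
time_s: 17.7
eef_pos: [0.3195, 0.451, 0.1542]
eef_rot: [0.0, -0.049, 0.999, 0.0]
wrist_force: [-0.6, -0.9, 0.2]
opening: 0.598
grasp_force: 0.0
at [0.3206 0.449  0.1537] yawx -174.5 tilt [ 0. -0. -1.] shift [ 36.21 -41.62  15.38] turn None F [-1.2 -1.1  1.2] op 0.602 t 17.8
```

View pics/end.png

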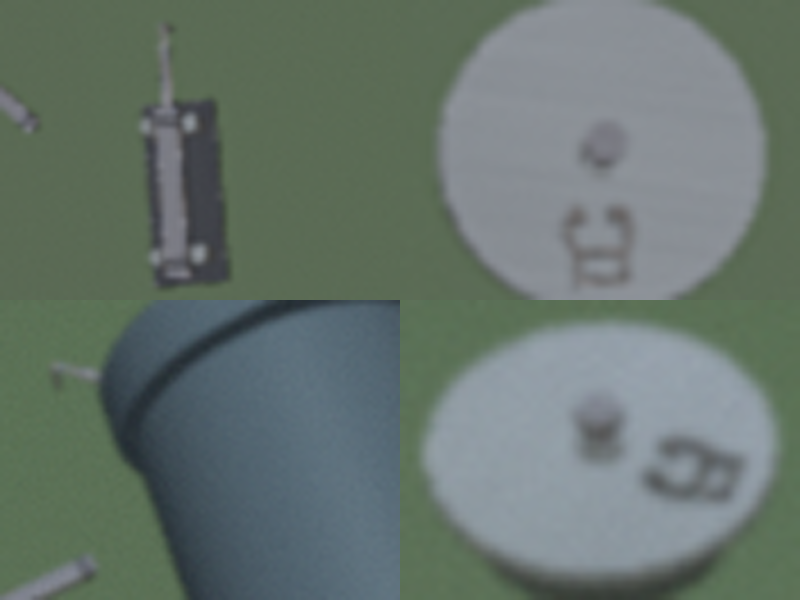

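The pick is back across both posts: handle at crop (170,190), hook at (165,28). The clip lies flat on the disc at (600,250), clear of the spindle at (605,143), so I'm handing in.

```bash
python3 -c "
from bench import ctrl
print(ctrl.hand_in())"
```

```text
the job is handed in; nothing more can be done
None
```

The clip is out of the groove and lying flat on the disc clear of the spindle, the pick is back across both cradle posts, and I handed the job in at about 18 s with no verdict returned.

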